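# Power up the valve controller and open the blue, then the green valve

### The job

Start the chip run on the beige valve controller, using only fingertip presses: first push down the end of the black rocker with the white dot to switch the power on, then press the blue key fully down, and last the green key fully down; all three stay where you leave them. Do not press a key before its turn, leave the yellow and red keys up, and do not pick up or shift any of the loose things standing around.

Things in the scene. Friction and masses are not known exactly. Their poses are not given: they have to be found in the camera images.
- controller: beige desktop valve controller, fixed to the table, 220 mm (its x, front to back) x 300 mm (its y) x 60 mm tall; origin at the centre of its underside. A row of four coloured keys stands along its back half (70 mm apart along its y, colours in any order); the rocker and a loose vial stand on its front half. Nothing on its top but the vial rises more than 35 mm above it
- rocker_base: flat grey base of the power rocker, 36 (x) x 70 (y) x 8 mm, fixed on the controller's top; origin at the centre of its underside. The rocker's length lies along its y, and the end with the white dot is at its +y end; it may be turned up to about 30 degrees on the controller
- rocker_dot (a point): the white dot (12 mm) on the top face of the black rocker paddle (26 wide x 60 long x 10 mm thick), 20 mm from the hinge along the paddle; the hinge line runs along rocker_base's x, 22 mm above its underside. While off, this end is raised and the dot's centre stands about 31 mm above the controller's top; fully on it is about 8.5 mm lower, still well above the base
- rocker (a joint): tilt of the power rocker, rad: 0 = off (dot end raised), 0.44 = fully on (dot end down, against its stop). It stays where it is left; pushing on the dot takes about 2 to 4 N
- blue_key_top (a point): centre of the top face of the blue key, a square cap 30 x 30 mm whose top, when up, stands 26 mm above the controller's top; the 44 mm black base round it is 10 mm high. Axes parallel to the controller's; z up
- blue_key (a joint): travel of the blue key, m: 0 = up, 0.008 = fully down against its stop. It latches: it moves straight down under about 3 N and stays where it is left
- green_key_top (a point): centre of the top face of the green key, a square cap 30 x 30 mm whose top, when up, stands 26 mm above the controller's top; the 44 mm black base round it is 10 mm high. Axes parallel to the controller's; z up
- green_key (a joint): travel of the green key, m: 0 = up, 0.008 = fully down against its stop. It latches: it moves straight down under about 3 N and stays where it is left
- yellow_key_top (a point): centre of the top face of the yellow key, a square cap 30 x 30 mm whose top, when up, stands 26 mm above the controller's top; the 44 mm black base round it is 10 mm high. Axes parallel to the controller's; z up
- yellow_key (a joint): travel of the yellow key, m: 0 = up, 0.008 = fully down against its stop. It latches: it moves straight down under about 3 N and stays where it is left
- red_key_top (a point): centre of the top face of the red key, a square cap 30 x 30 mm whose top, when up, stands 26 mm above the controller's top; the 44 mm black base round it is 10 mm high. Axes parallel to the controller's; z up
- red_key (a joint): travel of the red key, m: 0 = up, 0.008 = fully down against its stop. It latches: it moves straight down under about 3 N and stays where it is left
- vial: bystander, loose: small capped glass vial standing on the controller, 24 mm across, 45 mm tall; origin at the centre of its underside
- chip_holder: bystander, loose: clear round chip holder lying on the table beside the controller, 90 mm across, 16 mm tall with its screws; origin at the centre of its underside
- orange_jar: bystander, loose: white jar with an orange cap, 52 mm across, 75 mm tall, on the table beside the controller; origin at the centre of its underside
- slide_box: bystander, loose: flat blue box, 80 x 100 x 35 mm, on the table to the right; origin at the centre of its underside
- beaker: bystander, loose: open glass beaker, 70 mm across, 85 mm tall, to the right; origin at the centre of its underside
- screwdriver: bystander, loose: screwdriver lying on the table to the left, under 40 mm high; origin near the middle of its underside

How it is judged:
By the outcome, as a careful person would: the job done as asked, in the order asked, and still so for the second after the job is handed in, with the robot touching nothing.
It also fails if it takes over 48 s, if anything falls off the work surface, if the arm or the gripper's body presses on something with over 40 N, if the wrist force passes 120 N, or if a joint passes its speed limit or range.

### The arm

A 6-joint arm with a two-finger parallel gripper is mounted at the origin on the work surface. World frame = base frame: x ahead of the robot, y to its left, z up, the work surface at z = 0. Lengths are in mm, angles in rad, forces in N, time in s.
With the tool pointing down it reaches from about 300 to 775 mm from the base axis. Payload 14.6 kg.
Tool frame: the origin (TCP) lies at the very end of the fingers, on their centre line; the grasp point (between the pads) lies 19 mm behind it (manip.grip_point_offset is the distance from the TCP to the grasp point, in mm); z points along the fingers, y is the line along which they close (so a half turn about z gives the same grasp; the last joint's range is limited). The gripper opens to 94 mm and grips with 3 to 60 N. Pads are 16 mm wide; open, the fingers measure 119 mm over their backs; the gripper's body (75 mm by 177 mm) begins 78 mm behind the grasp point.
Start: joints at [1.213, 0.3, 1.521, -0, 1.321, -0.067], TCP at [157.693, 526.899, 205.446] pointing down, gripper open.
Joint ranges: [-3.03, 3.03], [-0.79, 2.21], [0.23, 2.52], [-1.04, 4.18], [0, 3.07], [-2.55, 2.55]. Speed limits (rad/s): [2.22, 2.22, 2.57, 3.14, 3.14, 3.14].

### API

Orientations are given as [roll, pitch, yaw] about the fixed x, y, z axes, in that order (R = Rz(yaw) Ry(pitch) Rx(roll)).
In Python, from cell import telemetry, eyes, manip gives the robot as it stands.
- The arm moves only by the tool play_rows, never from a script. Its arguments are lists of equal length, an entry for each row: "translation": the shift along the world's x, y, z in m, a list of three; "yaw": the turn about the world's z in rad. A call has 1 to 12 rows; each row is the pose to reach, as a shift and turn from the pose commanded when the call began; what a row does not reach only later rows make up. A row lasts 1/8 s, in which the tool goes at most 62.5 mm and 10.7 degrees, less where a joint would pass 70% of its speed; a pose out of reach is approached as far as the arm can. A call with a gripper value outside its range is refused whole. "hand" is the opening, from 0 (shut) to 1 (fully open), set as the call begins (left out, the last holds). The fingers move at their own pace and stop on an object; "force" is the grip in N (left out, the last holds). Time passes only in rows, so rows that repeat a pose let the fingers close. It gives the time, the measured TCP pose, the force, the opening and the grip force at its end, in the units of the state.
- telemetry.read_state(): the state, without advancing time (a new reading comes with each control period).
- eyes.camera(name): name is "scene" or "top" or "wrist"; returns a dict with "pixels" (400x640x3 uint8, red, green, blue), "fx", "fy", "cx", "cy" (pixels), "cam_to_world" (4x4, takes a point from camera to world coordinates); the wrist camera has in their place "T_tool_cam" (4x4, takes a point from camera to tool coordinates, whose origin is the TCP and whose axes are the flange's). Camera axes: x right, y up, looking along -z (the intrinsics and any distortion apply to the point x, -y, -z); pixel columns grow to the right and rows downward; lengths in mm; the calibration is good to about 2 mm. The wrist camera is an equidistant fisheye: a pixel r from the principal point sees the ray r / f radians off the axis. A picture is of the moment at which its call begins: read the wrist's pose just before it. There is no depth.
- manip.sign_off(): hands the job in; it is judged then, once.
The state is a dict: "clock": time; "joints": joint angles; "qd": joint speeds; "effort": joint torques, N m; "eef_pos": TCP position; "eef_rot": TCP orientation; "wrist_force": force on the tool from outside, world axes, zero at the start; "moment": the same for the moment, N m; "finger_gap": finger opening in mm; "finger_force": force on a finger pad.
Only numpy, scipy, OpenCV 4.12 (cv2) and the standard library are available. Lean on these libraries where they do the work, as an engineer would, in place of code of your own. Each camera call takes 0.05 s, during which the arm holds its last target. There are 200 camera calls.

## Working session

There is one attempt and no reset: what is moved stays moved. The work goes in short steps, Python scripts to look and compute and a tool call to move; the robot and the scene stay as the last step left them, time stands still between calls to the robot, and variables do not carry over. Pictures are saved under pics/ and viewed, at most 10 in all, crops included, and the job is handed in when it is done.

Besides the shell and the picture viewer there is one more tool, called after "Request:" as name(argument=value, ...), one argument or row to a line, values as JSON. play_rows: Moves the arm, as the interface text tells. Its arguments: {"type":"object","properties":{"translation":{"type":"array","items":{"type":"array","items":{"type":"number"}}},"yaw":{"type":"array","items":{"type":"number"}},"hand":{"type":"number"},"force":{"type":"number"}},"required":["translation","yaw"]}

```bash
mkdir -p pics; python3 - <<'E'
from cell import telemetry, eyes, manip
import cv2,pickle
s=telemetry.read_state();print(s)
for n in("top","scene"):
    c=eyes.camera(n);cv2.imwrite(f"pics/{n}0.png",c["pixels"][:,:,::-1]);pickle.dump(c,open(n+".pkl","wb"))
    print(n,c["fx"],c["cx"],c["cy"],c["cam_to_world"], c.keys())
E
```

```text
{'clock': 0.0, 'joints': array([ 1.21340421e+00,  3.00485177e-01,  1.52158265e+00, -2.08202557e-05,
        1.32069545e+00, -6.65729354e-02]), 'qd': array([ 0.00042719, -0.00186458,  0.00125122, -0.00037509, -0.00082433,
       -0.000806  ]), 'effort': array([-2.60653462e-03, -5.31811845e+01, -3.52734232e+01,  7.07268412e-02,
        2.45956139e-02, -6.98051076e-05]), 'eef_pos': array([157.60691992, 526.65986368, 204.8779442 ]), 'eef_rot': array([-3.14042328e+00, -5.77524651e-05,  2.85077860e+00]), 'wrist_force': array([-0.12915512,  0.22442729, -0.10812669]), 'moment': array([-0.01982448,  0.01313806,  0.04284541]), 'finger_force': 0.0, 'finger_gap': 93.9110562418208}
top 506.81434042625386 313.9403259422427 207.7450117699418 [[ 7.33755238e-03  9.97983393e-01 -6.30500340e-02  4.01477290e+02]
 [-9.99838200e-01  6.28640014e-03 -1.68539515e-02 -1.63295839e+01]
 [-1.64236060e-02  6.31634992e-02  9.97868046e-01  1.64832623e+03]
 [ 0.00000000e+00  0.00000000e+00  0.00000000e+00  1.00000000e+00]] dict_keys(['pixels', 'fx', 'fy', 'cx', 'cy', 'cam_to_world'])
scene 467.3323443452464 318.91337262957666 211.35451512551086 [[-8.11939792e-01 -4.14612379e-01  4.10914042e-01  1.08422390e+03]
 [ 5.83573066e-01 -5.93421712e-01  5.54340282e-01  7.48650634e+02]
 [ 1.40089716e-02  6.89889300e-01  7.23779319e-01  1.09320236e+03]
 [ 0.00000000e+00  0.00000000e+00  0.00000000e+00  1.00000000e+00]] dict_keys(['pixels', 'fx', 'fy', 'cx', 'cy', 'cam_to_world'])
```

View pics/top0.png

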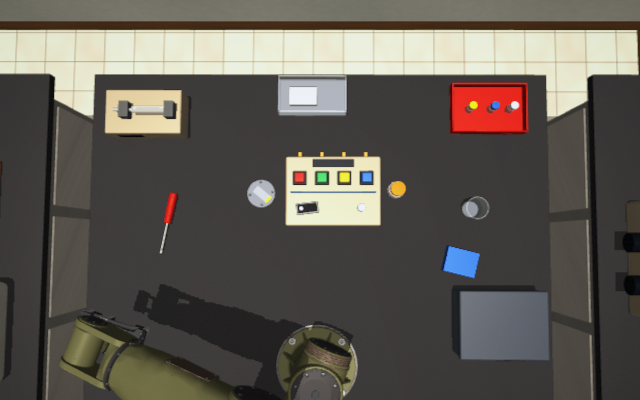

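View pics/scene0.png

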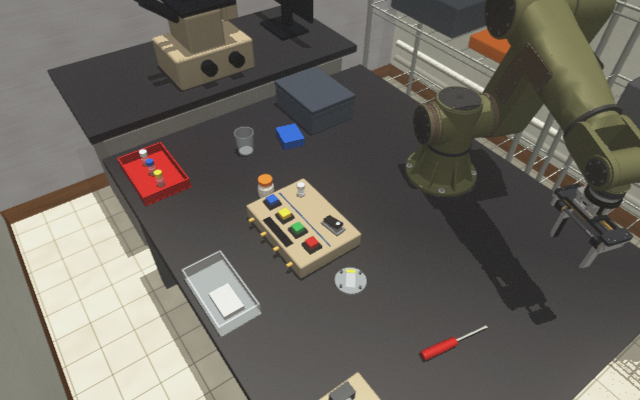

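The top view shows the keys at row 177 (red 299, green 322, yellow 344, blue 367), the rocker at about (307,208) with its dot to the left, and the vial at (361,208). Next I'll measure them in both views.

```bash
cat > h.py <<'E'
import numpy as np,cv2,pickle
def ray(c,u,v):
    T=c["cam_to_world"];d=np.array([(u-c["cx"])/c["fx"],-(v-c["cy"])/c["fy"],-1])
    return T[:3,3],T[:3,:3]@d
def onz(c,u,v,z):
    o,d=ray(c,u,v);return o+d*(z-o[2])/d[2]
def blobs(img,roi):
    x0,y0,x1,y1=roi;h=cv2.cvtColor(img[y0:y1,x0:x1],cv2.COLOR_RGB2HSV);out={}
    for n,lo,hi in(("red",0,6),("green",50,80),("yellow",26,33),("blue",100,120)):
        m=cv2.inRange(h,(lo,140,90),(hi,255,255));k,_,st,ce=cv2.connectedComponentsWithStats(m)
        if k>1:
            i=1+st[1:,4].argmax();out[n]=(ce[i]+[x0,y0],st[i,4])
    return out
E
python3 - <<'E'
from h import *
for n,roi in(("top",(285,155,382,227)),("scene",(245,178,362,278))):
    c=pickle.load(open(n+".pkl","rb"))
    for k,(p,a) in blobs(c["pixels"],roi).items(): print(n,k,p,a,onz(c,*p,86).round(1))
t=pickle.load(open("top.pkl","rb"))["pixels"];s=pickle.load(open("scene.pkl","rb"))["pixels"]
a=cv2.resize(t[195:225,285:335],(500,300),interpolation=0);b=cv2.resize(s[210:240,315:350],(350,300),interpolation=0)[:, :300]
cv2.imwrite("pics/crop.png",np.hstack([a,b])[:,:,::-1])
E
```

```text
top red [299.03508772 176.88596491] 114 [595.8  57.   86. ]
top green [321.5    176.6875] 96 [596.8 -12.7  86. ]
top yellow [344.4494382  176.95505618] 89 [596.4 -83.8  86. ]
top blue [366.5        176.59183673] 98 [ 597.9 -152.    86. ]
scene red [311.40178571 242.3125    ] 112 [599.5  62.4  86. ]
scene green [296.9  225.86] 50 [598.3 -12.2  86. ]
scene yellow [284.22222222 211.6984127 ] 63 [597.7 -80.7  86. ]
scene blue [271.32786885 198.62295082] 61 [ 600.1 -149.5   86. ]
```

View pics/crop.png

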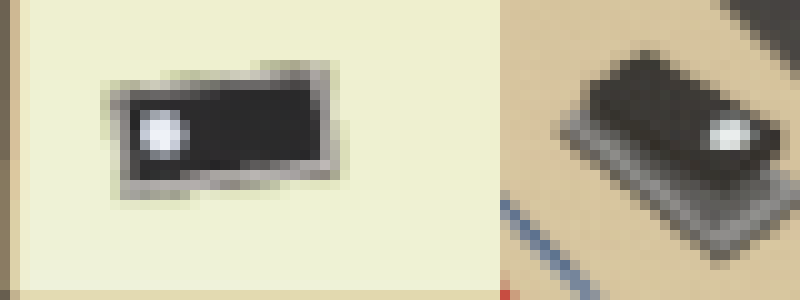

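```bash
python3 - <<'E'
from h import *
for n,p in(("top",(300.7,207.8)),("scene",(337.3,222.7))):
    c=pickle.load(open(n+".pkl","rb")); print(n,onz(c,*p,91).round(1))
c=pickle.load(open("top.pkl","rb"))
print("hinge~",onz(c,285+21.7,195+12.5,85).round(1))
E
```

```text
top [499.4  50.8  91. ]
scene [498.1  48.5  91. ]
hinge~ [500.9  32.5  85. ]
```

Request:
play_rows(
  translation=[
    [0.034, -0.047, 0],
    [0.068, -0.095, 0],
    [0.102, -0.142, 0],
    [0.136, -0.19, 0],
    [0.17, -0.237, 0],
    [0.205, -0.284, 0],
    [0.239, -0.332, 0],
    [0.273, -0.379, 0],
    [0.307, -0.427, -0.01],
    [0.341, -0.474, -0.025],
    [0.341, -0.474, -0.045],
    [0.341, -0.474, -0.045],
  ],
  yaw=[-0.12, -0.24, -0.36, -0.48, -0.6, -0.72, -0.84, -0.96, -1.08, -1.18, -1.18, -1.18],
  hand=0,
)

```text
clock: 1.6
eef_pos: [497.9, 52.5, 159.1]
eef_rot: [-3.138, -0.0, 1.67]
wrist_force: [-1.0, 0.1, -0.1]
finger_gap: 0.4
finger_force: 0.0
```

```bash
python3 - <<'E'
from cell import telemetry, eyes
import cv2
s=telemetry.read_state();print(s["clock"],s["eef_pos"],s["eef_rot"],s["wrist_force"],s["finger_gap"])
c=eyes.camera("wrist");cv2.imwrite("pics/w1.png",c["pixels"][:,:,::-1]);print({k:v for k,v in c.items() if k!="pixels"})
E
```

```text
1.6 [497.94810598  52.49887058 159.05288518] [-3.13826911e+00 -2.51896432e-04  1.67001833e+00] [-0.97961641  0.13344392 -0.0685638 ] 0.3790978769969598
{'fx': 309.70691628693146, 'fy': 309.70691628693146, 'cx': 320.79695948336604, 'cy': 198.75659664764817, 'T_tool_cam': array([[-7.14401745e-05,  9.67215914e-01,  2.53955451e-01,
         7.42959393e+01],
       [ 9.99999716e-01,  2.59490409e-04, -7.06986591e-04,
         9.57430153e-01],
       [-7.49707686e-04,  2.53955329e-01, -9.67215658e-01,
        -1.81117759e+02],
       [ 0.00000000e+00,  0.00000000e+00,  0.00000000e+00,
         1.00000000e+00]])}
```

View pics/w1.png

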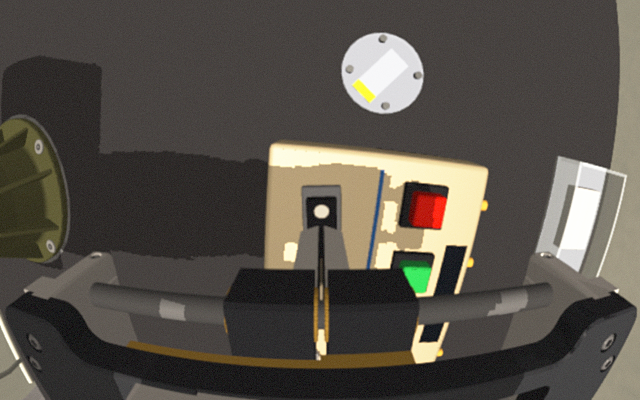

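The wrist view shows the dot at (321,212), the red key at (429,210) and the green key at (416,278). The rocker lies straight along the tool's x.

```bash
python3 - <<'E'
import numpy as np
from scipy.spatial.transform import Rotation as R
T=np.array([[-7.144e-05,.967216,.253955,74.296],[1,2.6e-4,-7.07e-4,.957],[-7.5e-4,.253955,-.967216,-181.118],[0,0,0,1]])
Rt=R.from_euler("xyz",[-3.13827,-.00025,1.67]).as_matrix();p=np.array([497.95,52.5,159.05])
for n,u,v,z in(("dot",321,212,91),("red",429,210,86)):
    q=np.array([u-320.8,v-198.76]);r=np.hypot(*q);th=r/309.707
    d=np.array([q[0]/r*np.sin(th),-q[1]/r*np.sin(th),-np.cos(th)])
    o=Rt@T[:3,3]+p;d=Rt@T[:3,:3]@d;print(n,o+d*(z-o[2])/d[2])
E
```

```text
dot [499.28576848  49.98942994  91.        ]
red [595.28518735  59.4331059   86.        ]
```

Request:
play_rows(
  translation=[
    [0.001, 0, -0.03],
    [0.001, 0, -0.055],
    [0.001, 0, -0.064],
    [0.001, 0, -0.067],
    [0.001, 0, -0.07],
    [0.001, 0, -0.072],
    [0.001, 0, -0.073],
    [0.001, 0, -0.073],
  ],
  yaw=[0, 0, 0, 0, 0, 0, 0, 0],
)

```text
clock: 2.65
eef_pos: [499.8, 52.9, 87.6]
eef_rot: [3.141, 0.0, 1.671]
wrist_force: [1.0, 1.3, 1.5]
finger_gap: 0.4
finger_force: 0.6
```

Request:
play_rows(
  translation=[
    [0, 0, -0.001],
    [0, 0, -0.002],
    [0, 0, -0.003],
    [0, 0, -0.004],
    [0, 0, -0.005],
    [0, 0, -0.005],
  ],
  yaw=[0, 0, 0, 0, 0, 0],
)

```text
clock: 3.4
eef_pos: [500.0, 53.2, 83.6]
eef_rot: [3.14, -0.0, 1.671]
wrist_force: [-4.9, 5.5, 17.6]
finger_gap: 0.2
finger_force: 9.3
```

Request:
play_rows(
  translation=[
    [0, 0, -0.001],
    [0, 0, -0.002],
    [0, 0, -0.002],
  ],
  yaw=[0, 0, 0],
)

```text
clock: 3.78
eef_pos: [500.2, 53.2, 83.0]
eef_rot: [3.14, -0.0, 1.671]
wrist_force: [-13.3, 5.5, 37.0]
finger_gap: 0.4
finger_force: 18.5
```

Request:
play_rows(
  translation=[
    [0, 0, 0.03],
    [0, 0, 0.075],
    [0.03, -0.04, 0.08],
    [0.06, -0.09, 0.08],
    [0.08, -0.14, 0.08],
    [0.099, -0.19, 0.08],
    [0.099, -0.204, 0.08],
    [0.099, -0.204, 0.08],
    [0.099, -0.204, 0.08],
  ],
  yaw=[0, 0, 0, 0, -0.05, -0.1, -0.1, -0.1, -0.1],
)

```text
clock: 4.9
eef_pos: [598.4, -150.0, 160.4]
eef_rot: [-3.141, -0.0, 1.572]
wrist_force: [0.7, 0.1, -0.1]
finger_gap: 0.3
finger_force: 0.0
```

```bash
python3 - <<'E'
from cell import telemetry, eyes
import cv2,numpy as np
s=telemetry.read_state();print(s["clock"],s["eef_pos"],s["eef_rot"],s["wrist_force"])
c=eyes.camera("wrist")["pixels"];t=eyes.camera("scene")["pixels"]
b=cv2.resize(t[160:290,230:370],(431,400))
cv2.imwrite("pics/w2.png",np.hstack([c[:,130:490],b])[:,:,::-1])
E
```

```text
4.9 [ 598.44382054 -149.96185208  160.44858949] [-3.14124959e+00 -4.98753590e-05  1.57201981e+00] [ 0.72568935  0.06827747 -0.05813868]
```

View pics/w2.png

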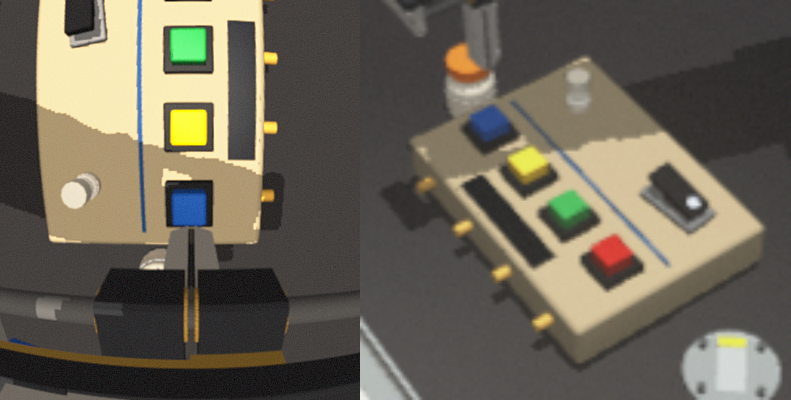

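The rocker is on, with the dot end down, and the blue key is under the fingertips at wrist pixel (319,208).

Request:
play_rows(
  translation=[
    [0, 0, -0.03],
    [0, 0, -0.06],
    [0, 0, -0.07],
    [0, 0, -0.073],
    [0, 0, -0.075],
    [0, 0, -0.077],
    [0, 0, -0.079],
    [0, 0, -0.081],
    [0, 0, -0.083],
    [0, 0, -0.083],
  ],
  yaw=[0, 0, 0, 0, 0, 0, 0, 0, 0, 0],
)

```text
clock: 6.25
eef_pos: [599.1, -151.2, 78.2]
eef_rot: [3.14, 0.0, 1.571]
wrist_force: [0.0, 0.8, 8.8]
finger_gap: 0.4
finger_force: 4.3
```

Request:
play_rows(
  translation=[
    [0, 0, -0.001],
    [0, 0, -0.002],
    [0, 0, -0.003],
    [0, 0, -0.003],
  ],
  yaw=[0, 0, 0, 0],
)

```text
clock: 6.75
eef_pos: [599.5, -151.3, 77.9]
eef_rot: [3.139, 0.001, 1.571]
wrist_force: [-10.8, 5.3, 33.4]
finger_gap: 0.2
finger_force: 16.3
```

Request:
play_rows(
  translation=[
    [0, 0, 0.03],
    [0, 0, 0.07],
    [0, 0.04, 0.086],
    [0, 0.09, 0.086],
    [0, 0.138, 0.086],
    [0, 0.138, 0.086],
    [0, 0.138, 0.086],
  ],
  yaw=[0, 0, 0, 0, 0, 0, 0],
)

```text
clock: 7.62
eef_pos: [598.5, -13.7, 160.1]
eef_rot: [-3.141, 0.0, 1.571]
wrist_force: [0.9, -0.3, 0.7]
finger_gap: 0.5
finger_force: 0.0
```

```bash
python3 - <<'E'
from cell import telemetry, eyes
import cv2,numpy as np
s=telemetry.read_state();print(s["clock"],s["eef_pos"],s["wrist_force"])
c=eyes.camera("wrist")["pixels"];t=eyes.camera("scene")["pixels"]
b=cv2.resize(t[160:290,230:370],(431,400))
cv2.imwrite("pics/w3.png",np.hstack([c[:,130:490],b])[:,:,::-1])
E
```

```text
7.625 [598.51180517 -13.70700125 160.08737615] [ 0.89915524 -0.33904492  0.73433758]
```

View pics/w3.png

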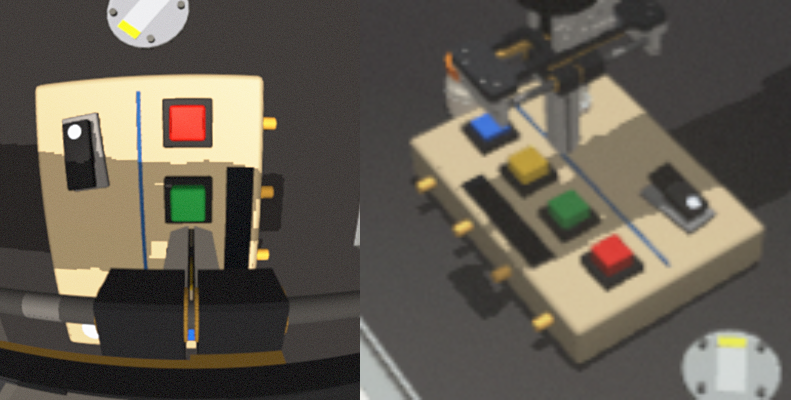

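Blue is down, and the green key is ahead of the tips at wrist pixel (317,204). I'll press it with a 1 mm correction.

Request:
play_rows(
  translation=[
    [0, 0.001, -0.03],
    [0, 0.001, -0.06],
    [0, 0.001, -0.07],
    [0, 0.001, -0.073],
    [0, 0.001, -0.075],
    [0, 0.001, -0.077],
    [0, 0.001, -0.079],
    [0, 0.001, -0.081],
    [0, 0.001, -0.083],
    [0, 0.001, -0.083],
  ],
  yaw=[0, 0, 0, 0, 0, 0, 0, 0, 0, 0],
)

```text
clock: 8.98
eef_pos: [599.1, -12.2, 78.2]
eef_rot: [3.14, 0.0, 1.571]
wrist_force: [-0.6, -1.6, 8.7]
finger_gap: 0.6
finger_force: 4.3
```

Request:
play_rows(
  translation=[
    [0, 0, -0.001],
    [0, 0, -0.002],
    [0, 0, -0.003],
    [0, 0, -0.003],
  ],
  yaw=[0, 0, 0, 0],
)

```text
clock: 9.48
eef_pos: [599.5, -12.2, 77.9]
eef_rot: [3.139, 0.0, 1.571]
wrist_force: [-11.5, -0.3, 33.7]
finger_gap: 0.6
finger_force: 16.8
```

Request:
play_rows(
  translation=[
    [0, 0, 0.03],
    [0, 0, 0.08],
    [0, 0, 0.13],
    [-0.05, 0, 0.16],
    [-0.1, 0, 0.18],
    [-0.15, 0, 0.18],
    [-0.18, 0, 0.18],
    [-0.18, 0, 0.18],
    [-0.18, 0, 0.18],
  ],
  yaw=[0, 0, 0, 0, 0, 0, 0, 0, 0],
)

```text
clock: 10.6
eef_pos: [419.2, -12.0, 254.4]
eef_rot: [-3.142, -0.0, 1.571]
wrist_force: [-0.1, -1.3, -0.3]
finger_gap: 0.4
finger_force: 0.0
```

```bash
python3 - <<'E'
from cell import telemetry, eyes
import cv2,numpy as np
s=telemetry.read_state();print(s["clock"],s["eef_pos"],s["wrist_force"])
c=eyes.camera("wrist")["pixels"];t=eyes.camera("scene")["pixels"]
b=cv2.resize(t[160:290,230:370],(431,400))
cv2.imwrite("pics/w4.png",np.hstack([c[:,280:640],b])[:,:,::-1])
E
```

```text
10.6 [419.19347047 -12.04713179 254.40483698] [-0.14384354 -1.26740086 -0.2604592 ]
```

View pics/w4.png

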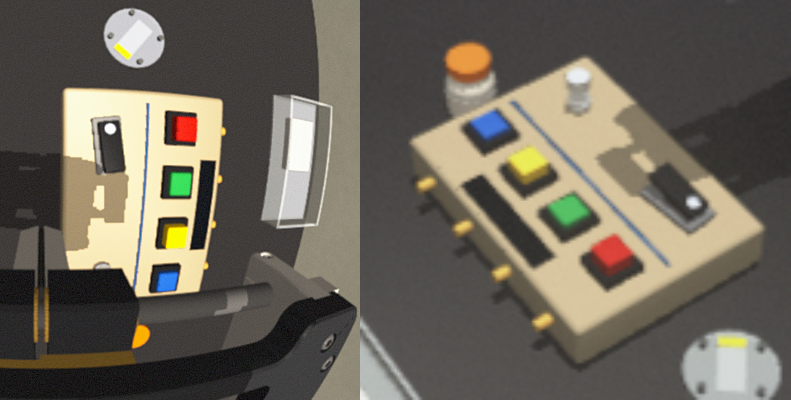

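The rocker is on, blue and green are down, yellow and red are up, and the vial is still standing.

```bash
python3 -c "
from cell import manip
print(manip.sign_off())"
```

```text
the job is handed in; nothing more can be done
None
```

I switched the rocker on, then pressed the blue key and last the green key fully down; yellow and red are still up, none of the loose things near the controller appears to have moved, and the job is handed in at about 10.6 s.

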